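Unclamp the oblong printing block and put it in the wash-up tray

TASK

Two lino printing blocks are held down on small plywood boards by toggle clamps. Flip open the clamp that holds the oblong block, all the way until its handle lies back, with the block still in its place; then lift that block out and set it down, without dropping it, flat and face up in the steel wash-up tray, leaving the clamp open. Leave the clamp of the round block shut.

Things in the scene. Friction and masses are not known exactly. Their poses are not given: they have to be found in the camera images.
- handle_grip (a point): Handle (18 mm black grip) of the oblong block's clamp: point 80 mm up from its hinge pin (58 mm above table, 100 mm from block centre), 25 mm below its end. z: along handle to its end; x: the way it flips, away from block; y: along pin. Shut it leans 0.3 rad towards block, over a hold-down arm 65 mm high; 3 to 6 N pushes it past upright, then it springs open, 1.45 rad beyond upright, and stays.
- block_center (a point): Centre (half-way up) of the oblong block: wood with black carved lino face on top, 100 mm (own x, towards its clamp) by 56 mm (y) by 24 mm (z, up), 0.1-0.2 kg. It lies on a 12 mm plywood board; stops 8 mm high at its end away from the clamp and beside its last 20 mm next to the clamp. Mid long sides are free; with the clamp open it lifts straight up, the raised arm over 80 mm from this point.
- tray_floor (a point): Centre of the inner floor of the low, bare steel wash-up tray, 3 mm above the table: outside 220 mm (own x) by 170 mm (own y), walls 3 mm thick, rim 18 mm above the table.
- clamp_b_handle (a joint): Handle of the other, identical toggle clamp, which holds the round block (66 mm diameter): 0 = clamped, 1.75 rad = open. Shut, it stands 160 mm above the table, as does the first.
Things that resemble listed ones, but are neither listed nor needed, are in the scene too. What is shaped like the part that bears block_center but blue or red is not meant.

How it is judged:
On the way, in this order (a step that is already met when the one before it is completed fails the run):
1. the clamp of the oblong block is open (handle more than 1.15 rad beyond upright) with the block still within 20 mm of its place (angle between handle_grip's own z axis and vertical above 1.15 rad and distance of block_center from where it was at the start of the episode below 0.02 m), for 0.1 s.
2. the block is lowered into the tray in the fingers: still held when its underside is less than 20 mm above the tray floor (z of block_center in the frame of tray_floor below 0.032 m and x of block_center in the frame of tray_floor between -0.085 and 0.085 m and y of block_center in the frame of tray_floor between -0.06 and 0.06 m and contact force between the fingers and oblong_block above 1 N), for 0.02 s.
At the end, for the whole second after the job is handed in: The oblong block lies at rest inside the tray, flat on its floor (its centre within 5 mm of 12 mm above the floor) and face up within 0.15 rad, its clamp open (handle more than 1.15 rad from upright), and the round block's clamp shut (under 0.2 rad) (x of block_center in the frame of tray_floor between -0.085 and 0.085 m and y of block_center in the frame of tray_floor between -0.06 and 0.06 m and z of block_center in the frame of tray_floor between 0.007 and 0.017 m and angle between block_center's own z axis and vertical below 0.15 rad and linear speed of oblong_block below 0.02 m/s and angle between handle_grip's own z axis and vertical above 1.15 rad and value of joint clamp_b_handle below 0.2 rad); the robot touches nothing.
It fails at once if the round block's clamp is opened (value of joint clamp_b_handle above 0.3 rad).
It also fails if it takes over 50 s, if anything falls off the work surface, if the arm or the gripper's body presses on something with over 40 N, if the wrist force passes 120 N, or if a joint passes its speed limit or range.

ROBOT

A 6-joint arm with a two-finger parallel gripper is mounted at the origin on the work surface. World frame = base frame: x ahead of the robot, y to its left, z up, the work surface at z = 0. Lengths are in m, angles in rad, forces in N, time in s.
With the tool pointing down it reaches from about 0.325 to 0.75 m from the base axis. Payload 7.6 kg.
Tool frame: the origin (TCP) lies at the very end of the fingers, on their centre line; the grasp point (between the pads) lies behind it (robot.pinch_z is the z of the grasp point in the tool frame, in m); z points along the fingers, x is the direction in which the jaws open and shut, and the axes are right-handed (so a half turn about z gives the same grasp; the last joint's range is limited). The gripper opens to 85 mm and grips with 20 to 120 N. Pads are 22 mm wide; open, the fingers measure 114 mm over their backs; the gripper's body (76 mm by 85 mm) begins 54 mm behind the grasp point. The pads swing forward as they close: fully open they stand 13 mm farther back than shut.
Start: joints at [1.234, 0.052, 1.401, -0, 1.689, -0.07], TCP at [0.138, 0.506, 0.194] pointing down, gripper open.
Joint ranges: [-2.9, 2.9], [-0.91, 2.17], [0.12, 2.37], [-1.06, 4.2], [0.26, 2.73], [-2.93, 2.93]. Speed limits (rad/s): [2.57, 2.57, 3.01, 3.14, 3.14, 3.14].

INTERFACE

Orientations are given as a unit quaternion [x, y, z, w].
In Python, from rig import robot, vision, job gives the robot as it stands.
- The arm moves only by the tool step_arm, never from a script. Its argument "motion" is a list that holds one entry, the list of rows, each a list of 7 numbers: the shift along the world's x, y, z in m, then the turn, a rotation vector about the world's x, y, z in degrees, then the opening in per cent of the stroke, from 0 (shut) to 100 (fully open). A call has exactly 8 rows; each row is the pose to reach, as a shift and turn from the pose measured when the call began; what a row does not reach only later rows make up. A row lasts 1/8 s, in which the tool goes at most 62.5 mm and 10.7 degrees, less where a joint would pass 70% of its speed; a pose out of reach is approached as far as the arm can. A call with a gripper value outside its range is refused whole. The fingers move at their own pace and stop on an object; "newtons" is the grip in N (left out, the last holds). Time passes only in rows, so rows that repeat a pose let the fingers close, or fill a call up. It gives the time, the measured TCP pose, the force and the opening at its end, in the units of the state.
- robot.observe(): the state, without advancing time (a new reading comes with each control period).
- vision.capture(name): name is "side" or "top"; returns (picture, depth): 384x512x3 uint8, red, green, blue; 384x512 float32, m along the optical axis (not along the pixel's ray), 0 where there is no reading.
- vision.get_calibration(name): a dict with "fovy" (degrees; the focal length in pixels is half the picture's height over the tangent of half this angle, whatever the lens; pixels are square), "cx", "cy" (the principal point, pixels), "eye" and "attitude" of the camera in the world. Camera axes: x right, y down, z forward; pixel columns grow to the right and rows downward; lengths in m; the calibration is good to about 2 mm. A picture is of the moment at which its call begins. get_calibration takes no time and is no camera call.
- job.sign_off(): hands the job in, once; it reports no verdict.
The state is a dict: "time_s": time; "qpos": joint angles; "qvel": joint speeds; "joint_efforts": joint torques, N m; "tcp_pos": TCP position; "tcp_rot": TCP orientation; "wrist_force": force on the tool from outside, world axes, zero at the start; "moment": the same for the moment, N m; "width": finger opening in m.
Only numpy, scipy, OpenCV 4.12 (cv2) and the standard library are available. Lean on these libraries where they do the work, as an engineer would, in place of code of your own. Each camera call takes 0.05 s, during which the arm holds its last target. There are 200 camera calls.

## Working session

There is one attempt and no reset: what is moved stays moved. The work goes in short steps, Python scripts to look and compute and a tool call to move; the robot and the scene stay as the last step left them, time stands still between calls to the robot, and variables do not carry over. Pictures are saved under pics/ and viewed, about 8 in all and at most 12, crops included, and the job is handed in when it is done.

Besides the shell and the picture viewer there is one more tool, called after ">>>" by a JSON object that holds its "fn" and its "kwargs". step_arm: Moves the arm, as the interface text tells. Its arguments: {"type":"object","properties":{"motion":{"type":"array"},"newtons":{"type":"number"}},"required":["motion"]}

```bash
mkdir -p pics; ls
cat > h.py <<'E'
import numpy as np, cv2
from scipy.spatial.transform import Rotation as R
from rig import robot, vision, job
def cal(n):
    c=vision.get_calibration(n); f=192/np.tan(np.radians(c["fovy"])/2)
    a=np.array(c["attitude"]); M=R.from_quat(a).as_matrix() if a.size==4 else a.reshape(3,3)
    return f,c["cx"],c["cy"],np.array(c["eye"]),M
def cloud(n,d):
    f,cx,cy,e,M=cal(n); v,u=np.mgrid[0:384,0:512]
    P=np.stack([(u-cx)/f*d,(v-cy)/f*d,d],-1)@M.T+e
    P[d==0]=np.nan
    return P
def ray(n,u,v,z):
    f,cx,cy,e,M=cal(n); r=M@np.array([(u-cx)/f,(v-cy)/f,1]); return e+r*(z-e[2])/r[2]
def save(im,p,box=None,s=1):
    if box: x0,y0,x1,y1=box; im=im[y0:y1,x0:x1]
    cv2.imwrite(p,cv2.resize(im[...,::-1],None,fx=s,fy=s,interpolation=cv2.INTER_CUBIC))
E
python3 - <<'E'
from h import *
for n in("top","side"):
    print(vision.get_calibration(n)); im,d=vision.capture(n); np.savez(f"{n}0.npz",im=im,d=d); save(im,f"pics/{n}0.png",None,1.5)
print(robot.observe(),robot.pinch_z)
E
```

```text
pics
{'fovy': 48.284914107353934, 'cx': 255.383581257064, 'cy': 186.70532180444732, 'eye': array([ 0.2769292 , -0.00485472,  1.04690426]), 'attitude': array([-0.69522373,  0.71196279, -0.06720977,  0.0724969 ])}
{'fovy': 46.428187208535135, 'cx': 254.4351443529754, 'cy': 189.13530382763196, 'eye': array([ 0.29602769, -0.66524877,  0.76249003]), 'attitude': array([ 0.9108991 , -0.11590095,  0.04788466, -0.39311177])}
{'time_s': 0.1, 'qpos': array([ 1.23370488e+00,  5.27700705e-02,  1.40160703e+00, -2.25517631e-06,
        1.68860324e+00, -7.02961982e-02]), 'qvel': array([ 0.00189565, -0.00042893, -0.00245275,  0.00129249, -0.00019838,
        0.00211025]), 'joint_efforts': array([ 1.32060519e-03, -3.82581675e+01, -3.60987031e+01, -1.03627212e-04,
        4.69600142e-03,  1.31735177e-05]), 'tcp_pos': array([0.13828351, 0.50613307, 0.19296679]), 'tcp_rot': array([ 7.94871395e-01,  6.06777541e-01, -5.79110063e-04,  3.82167197e-04]), 'wrist_force': array([ 0.88436925, -1.14624807,  0.21097611]), 'moment': array([-0.06793936, -0.00481833, -0.02977789]), 'width': 0.08553208318930215} -0.0187
```

View pics/top0.png

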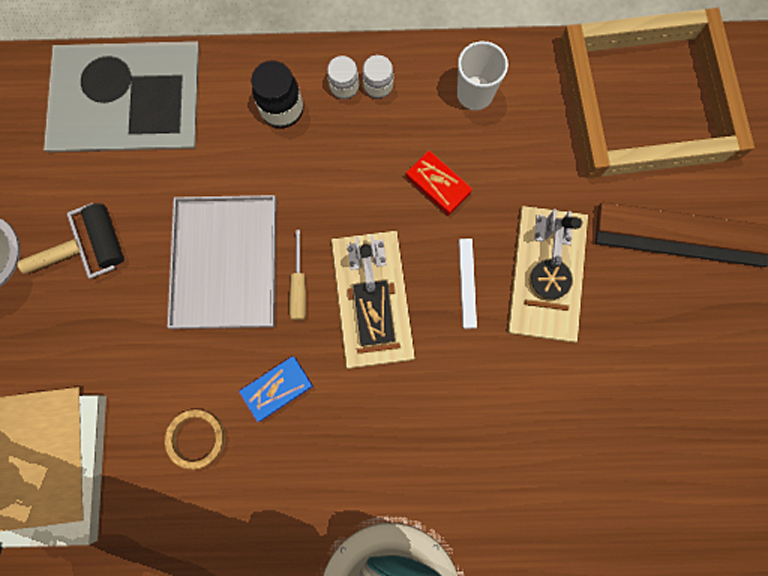

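View pics/side0.png

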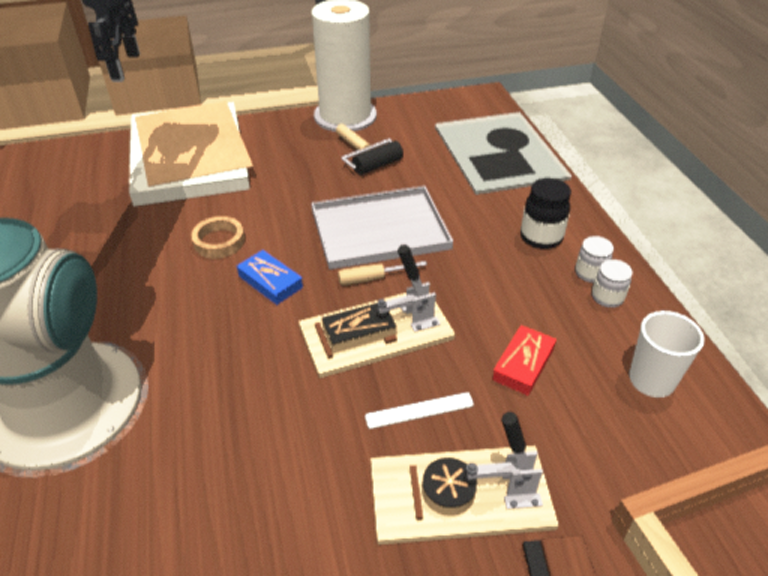

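Top view at ×1.5: the oblong black block with a lino face is at (375,312), and its clamp handle is at (366,250). The tray is at (222,262) and the round block at (550,280). Candidates for the oblong block are black on a board (375,312), blue (275,388) and red (438,182). Only the black one is clamped, so it is the one meant. I'll measure now and confirm with a crop.

Run:
```python
from h import *
z=np.load("top0.npz"); im,d=z["im"],z["d"]; P=cloud("top",d)
save(im,"pics/crop0.png",(215,145,285,250),6)
hsv=cv2.cvtColor(im,cv2.COLOR_RGB2HSV)
def rect(mask,box,zz,nm):
    m=np.zeros((384,512),np.uint8); x0,y0,x1,y1=box; m[y0:y1,x0:x1]=mask[y0:y1,x0:x1]
    c=max(cv2.findContours(m,0,1)[0],key=cv2.contourArea)
    W=np.array([ray("top",*p[0],zz)[:2] for p in c]).astype(np.float32)
    (cx,cy),(w,h),a=cv2.minAreaRect(W); print(nm,cx,cy,w,h,a,cv2.boxPoints(((cx,cy),(w,h),a)).round(3).tolist())
rect(((hsv[...,2]>150)&(hsv[...,1]>50)).astype(np.uint8),(210,145,285,250),.012,"board")
rect(((hsv[...,1]<45)&(hsv[...,2]>90)).astype(np.uint8),(105,120,190,225),.018,"tray")
# block: black face
V=P[...,2]
m=((V>.028)&(V<.043)).astype(np.uint8)
rect(m,(225,180,275,240),.036,"blockz")
rect((hsv[...,2]<70).astype(np.uint8),(232,185,270,235),.036,"blockblack")
for n in("top","side"):
    z=np.load(f"{n}0.npz");P=cloud(n,z["d"]);
    v=z["im"].max(-1); Q=P.reshape(-1,3)
    dark=(v.reshape(-1)<60)
    s=(Q[:,0]>.3)&(Q[:,0]<.55)&(Q[:,1]>-.03)&(Q[:,1]<.15)&(Q[:,2]>.08)
    q=Q[s&dark]; 
    for lo in(.08,.1,.12,.14): 
        t=q[(q[:,2]>lo)&(q[:,2]<lo+.02)]; print(n,lo,len(t),t.mean(0).round(4) if len(t) else 0)
    print(n,"max",np.nanmax(Q[s],axis=0).round(3), "block z",np.nanmedian(P[205:215,245:255,2]) if n=="top" else "")
```

```text
board 0.456190824508667 0.019600581377744675 0.21655087172985077 0.10982479900121689 6.1339216232299805 [[0.34299999475479126, 0.06300000101327896], [0.3540000021457672, -0.04699999839067459], [0.5699999928474426, -0.023000000044703484], [0.5580000281333923, 0.0860000029206276]]
tray 0.5236356258392334 0.2648105025291443 0.17133469879627228 0.2218891978263855 89.70067596435547 [[0.41200000047683716, 0.18000000715255737], [0.6340000033378601, 0.17900000512599945], [0.6349999904632568, 0.3499999940395355], [0.4129999876022339, 0.35100001096725464]]
blockz 0.42907774448394775 0.016646450385451317 0.10095766186714172 0.05594480410218239 6.068758964538574 [[0.37599998712539673, 0.039000000804662704], [0.38199999928474426, -0.017000000923871994], [0.4819999933242798, -0.006000000052154064], [0.47600001096725464, 0.05000000074505806]]
blockblack 0.4277440011501312 0.017093712463974953 0.09838198125362396 0.05393140763044357 5.621262073516846 [[0.37599998712539673, 0.039000000804662704], [0.38100001215934753, -0.014999999664723873], [0.4790000021457672, -0.004999999888241291], [0.4740000069141388, 0.04899999871850014]]
top 0.08 0 0
top 0.1 0 0
top 0.12 1 [0.5134 0.028  0.1362]
top 0.14 43 [0.4987 0.0247 0.1574]
top max [0.524 0.032 0.163] block z 0.036549440886957774
side 0.08 4 [0.5156 0.0157 0.0992]
side 0.1 45 [0.5136 0.0148 0.111 ]
side 0.12 47 [0.5072 0.0144 0.13  ]
side 0.14 46 [0.502  0.0137 0.1495]
side max [0.527 0.029 0.158] block z
```

View pics/crop0.png

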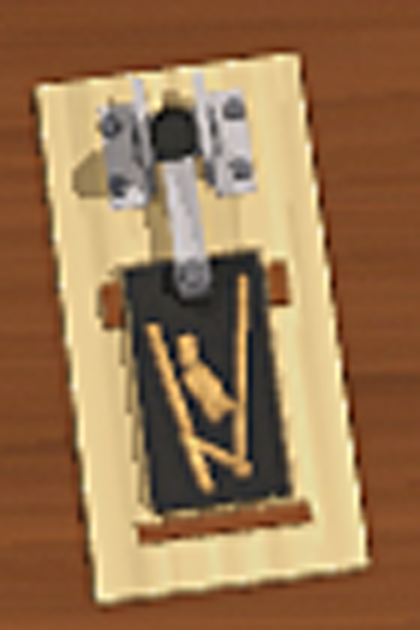

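The crop confirms it: black carved face, steel hold-down arm, handle above and stops at both ends. Block centre is (0.429, 0.017) with yaw 6.0° and size 101×56, which matches the spec. Its pin should be at (0.528, 0.0275), and the handle end fits that. The tray centre is (0.524, 0.265), 222×171, with its x along world x. I'm moving to the block side of the handle with the fingers shut.

>>> {"fn": "step_arm", "kwargs": {"motion": [[[0.02,-0.03,0.005,0,0,2,80],[0.05,-0.08,0.01,0,0,5,40],[0.085,-0.13,0.015,0,0,8,0],[0.12,-0.185,0.02,0,0,11,0],[0.155,-0.24,0.02,0,0,14,0],[0.19,-0.295,0.02,0,0,17,0],[0.225,-0.345,0.02,0,0,20,0],[0.25,-0.385,0.02,0,0,21.3,0]]], "newtons": 40}}

```text
time_s: 1.1
tcp_pos: [0.389, 0.119, 0.2128]
tcp_rot: [0.669, 0.743, -0.001, 0.0]
wrist_force: [0.5, 0.1, -0.5]
width: -0.0001
```

>>> {"fn": "step_arm", "kwargs": {"motion": [[[0.03,-0.05,0,0,0,0,0],[0.058,-0.098,0,0,0,0,0],[0.058,-0.098,-0.02,0,0,0,0],[0.058,-0.098,-0.05,0,0,0,0],[0.058,-0.098,-0.079,0,0,0,0],[0.058,-0.098,-0.079,0,0,0,0],[0.058,-0.098,-0.079,0,0,0,0],[0.058,-0.098,-0.079,0,0,0,0]]]}}

```text
time_s: 2.1
tcp_pos: [0.4477, 0.0211, 0.1353]
tcp_rot: [0.669, 0.743, 0.0, 0.001]
wrist_force: [-0.1, -0.3, 0.7]
width: -0.0
```

Run:
```python
from h import *
im,d=vision.capture("side"); save(im,"pics/s1.png",(180,120,400,300),3.5)
o=robot.observe(); print(o["tcp_pos"],o["wrist_force"],o["time_s"])
```

```text
[0.44761044 0.02107959 0.13504977] [ 0.31815468  0.57070449 -0.11055908] 2.15
```

View pics/s1.png

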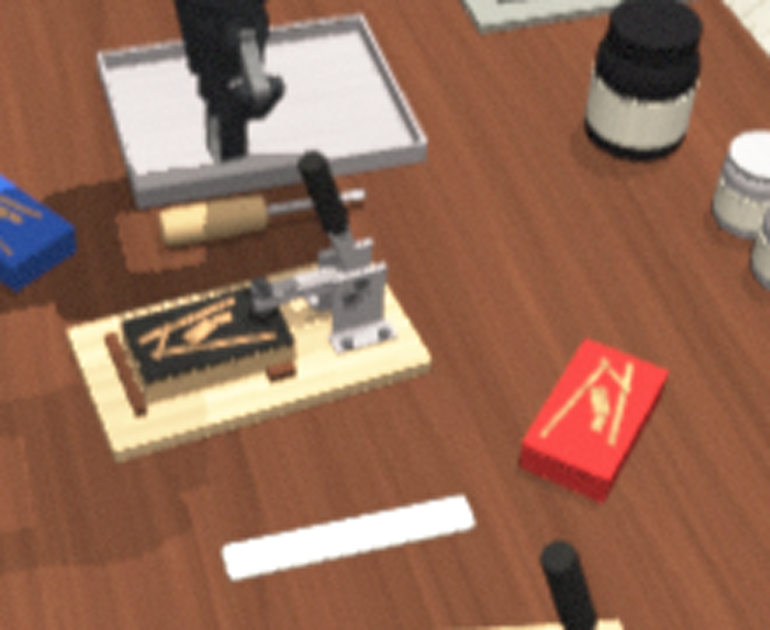

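The fingertips at crop (230,155) are level with the handle end at (312,160), on the block side. I'm pushing along the clamp axis.

>>> {"fn": "step_arm", "kwargs": {"motion": [[[0.015,0.002,0,0,0,0,0],[0.03,0.003,0,0,0,0,0],[0.042,0.005,0,0,0,0,0],[0.054,0.006,0,0,0,0,0],[0.066,0.007,0,0,0,0,0],[0.078,0.009,0,0,0,0,0],[0.09,0.01,0,0,0,0,0],[0.09,0.01,0,0,0,0,0]]]}}

```text
time_s: 3.15
tcp_pos: [0.5382, 0.0312, 0.1348]
tcp_rot: [0.669, 0.743, 0.0, 0.001]
wrist_force: [1.0, -0.1, -0.2]
width: -0.0002
```

Run:
```python
from h import *
im,d=vision.capture("side"); save(im,"pics/s2.png",(180,120,400,300),3.5)
o=robot.observe(); print(o["tcp_pos"],o["wrist_force"],o["time_s"])
```

```text
[0.53775403 0.03109522 0.13483755] [-0.30276583  0.09337252 -0.29585597] 3.2
```

View pics/s2.png

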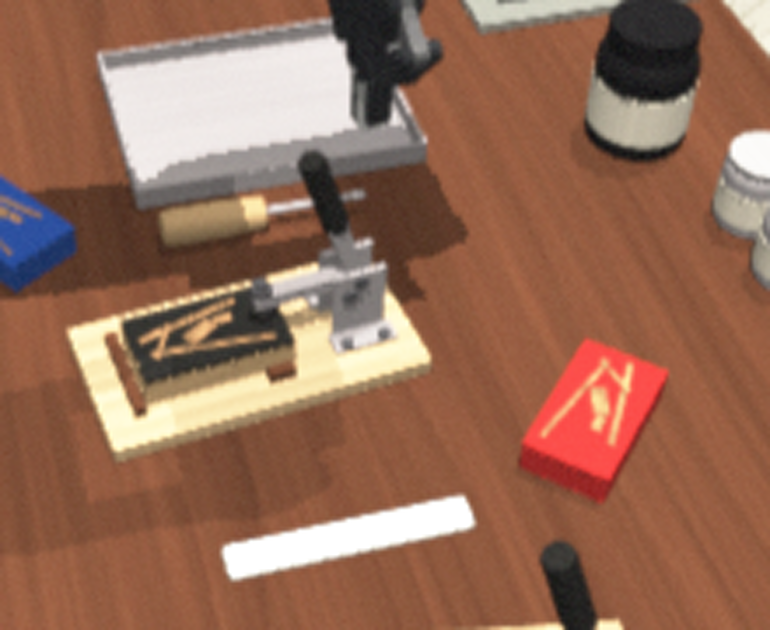

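The handle, at (312,160), is unmoved, so the fingers passed it somewhere. I'll check the fingertips' true position against the depth.

Run:
```python
from h import *
f,cx,cy,e,M=cal("side")
def pr(p):
    q=M.T@(np.array(p)-e); return (q[:2]/q[2]*f+[cx,cy]).round(1)
print("tcp px",pr([.538,.031,.135]),"handle end px expected",pr([.498,.0245,.158]))
for n in("side","top"):
    im,d=vision.capture(n);P=cloud(n,d)
    if n=="side":
        Q=P[130:156,270:300].reshape(-1,3); v=im[130:156,270:300].max(-1).ravel()
    else:
        Q=P[130:230,200:300].reshape(-1,3); v=im[130:230,200:300].max(-1).ravel()
    Q=Q[(Q[:,2]>.09)]
    for lo in np.arange(.1,.26,.015):
        t=Q[(Q[:,2]>=lo)&(Q[:,2]<lo+.015)]
        if len(t): print(n,round(lo,3),len(t),t.min(0).round(3),t.max(0).round(3))
```

```text
tcp px [283.9 166.9] handle end px expected [267.  163.6]
side 0.16 3 [0.528 0.024 0.171] [0.55  0.025 0.174]
side 0.175 59 [0.527 0.014 0.175] [0.547 0.035 0.19 ]
side 0.19 63 [0.527 0.014 0.19 ] [0.547 0.033 0.205]
side 0.205 58 [ 0.522 -0.003  0.205] [0.552 0.054 0.22 ]
side 0.22 80 [ 0.523 -0.015  0.22 ] [0.553 0.048 0.235]
side 0.235 95 [ 0.523 -0.027  0.235] [0.548 0.023 0.25 ]
side 0.25 79 [ 0.531 -0.034  0.25 ] [0.545 0.005 0.265]
top 0.175 18 [0.524 0.019 0.179] [0.531 0.044 0.19 ]
top 0.19 20 [0.524 0.021 0.191] [0.53  0.044 0.204]
top 0.205 14 [0.522 0.012 0.208] [0.532 0.043 0.22 ]
top 0.22 61 [ 0.52  -0.008  0.22 ] [0.541 0.07  0.235]
top 0.235 79 [ 0.518 -0.01   0.235] [0.536 0.081 0.25 ]
top 0.25 85 [ 0.518 -0.01   0.25 ] [0.543 0.094 0.265]
```

The depth puts the fingertips at z≈0.171, while the state reports 0.135. I'll check the same offset in the starting picture, with the gripper open, and look at the current top view for lateral offset.

Run:
```python
from h import *
z=np.load("side0.npz");P=cloud("side",z["d"]);Q=P[0:70,40:110].reshape(-1,3)
Q=Q[(abs(Q[:,0]-.138)<.09)&(abs(Q[:,1]-.506)<.09)&(Q[:,2]>.1)]
print("start: n",len(Q),"lowest z",np.sort(Q[:,2])[:8].round(3), Q[Q[:,2]<Q[:,2].min()+.02].min(0),Q[Q[:,2]<Q[:,2].min()+.02].max(0))
o=robot.observe();print(o["qpos"].round(4),o["tcp_pos"],robot.pinch_z,[a for a in dir(robot) if a[0]!='_'])
im,d=vision.capture("side");P=cloud("side",d);Q=P[100:175,230:330].reshape(-1,3);Q=Q[(Q[:,2]>.1)&(abs(Q[:,0]-.538)<.03)&(abs(Q[:,1]-.03)<.05)]
print("now lowest",np.sort(Q[:,2])[:8].round(3))
```

```text
start: n 1280 lowest z [0.241 0.241 0.241 0.241 0.241 0.242 0.242 0.242] [0.11646617 0.44823379 0.24054073] [0.16308707 0.55355572 0.2604942 ]
[-1.0000e-02  1.1310e-01  1.4534e+00 -1.5000e-03  1.5732e+00 -1.6861e+00] [0.53742221 0.03106449 0.13498596] -0.0187 ['IKError', 'observe', 'pinch_z']
now lowest [0.128 0.133 0.134 0.135 0.136 0.137 0.137 0.137]
```

The same offset shows at the start: the real fingertips end about 36 mm above the reported TCP. The camera agrees with the given heights of the block and handle, so I trust it. Tip z = reported TCP z + 0.036, and x and y agree. I'm going back over the handle and lowering by that much.

>>> {"fn": "step_arm", "kwargs": {"motion": [[[0,0,0.015,0,0,0,0],[-0.025,-0.003,0.015,0,0,0,0],[-0.06,-0.006,0.015,0,0,0,0],[-0.09,-0.01,0.015,0,0,0,0],[-0.09,-0.01,0,0,0,0,0],[-0.09,-0.01,-0.02,0,0,0,0],[-0.09,-0.01,-0.036,0,0,0,0],[-0.09,-0.01,-0.036,0,0,0,0]]]}}

```text
time_s: 4.35
tcp_pos: [0.4468, 0.0211, 0.0978]
tcp_rot: [0.669, 0.743, -0.001, 0.0]
wrist_force: [0.4, 0.1, 0.9]
width: 0.0001
```

>>> {"fn": "step_arm", "kwargs": {"motion": [[[0.015,0.002,0,0,0,0,0],[0.03,0.003,0,0,0,0,0],[0.042,0.005,0,0,0,0,0],[0.054,0.006,0,0,0,0,0],[0.066,0.007,0,0,0,0,0],[0.078,0.009,0,0,0,0,0],[0.09,0.01,0,0,0,0,0],[0.09,0.01,0,0,0,0,0]]]}}

```text
time_s: 5.35
tcp_pos: [0.5375, 0.0313, 0.0975]
tcp_rot: [0.669, 0.743, -0.001, 0.0]
wrist_force: [-0.0, 0.3, -0.4]
width: -0.0003
```

Run:
```python
from h import *
im,d=vision.capture("side"); save(im,"pics/s3.png",(180,120,400,300),3.5)
o=robot.observe(); print(o["tcp_pos"],o["wrist_force"],o["time_s"])
```

```text
[0.53704841 0.03122444 0.09747652] [-0.16608294 -0.45103614  0.35499888] 5.4
```

View pics/s3.png

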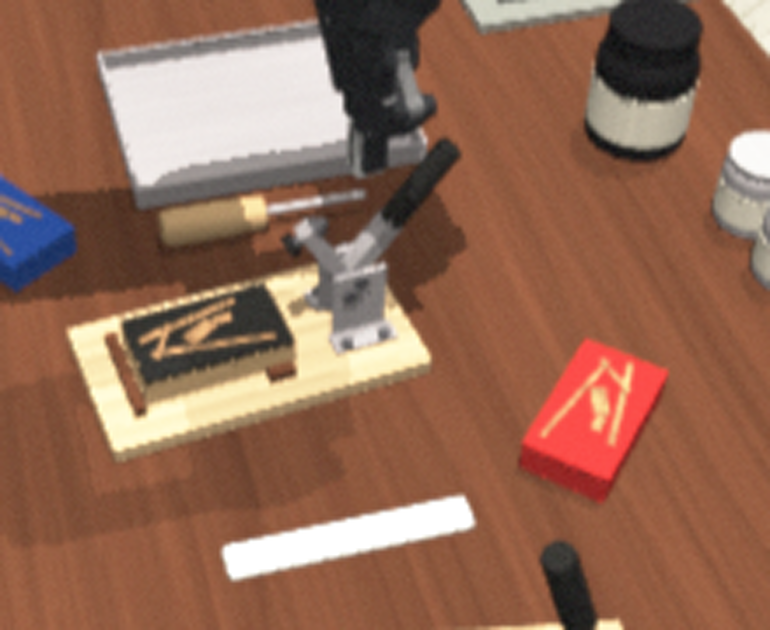

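The handle is past upright and swinging open, grip at crop (430,175). The block is unmoved. I'm retreating up and back over the block and opening the fingers.

>>> {"fn": "step_arm", "kwargs": {"motion": [[[0,0,0.02,0,0,0,0],[0,0,0.05,0,0,0,0],[-0.03,-0.004,0.055,0,0,0,0],[-0.07,-0.009,0.055,0,0,0,30],[-0.11,-0.0145,0.055,0,0,0,100],[-0.11,-0.0145,0.055,0,0,0,100],[-0.11,-0.0145,0.055,0,0,0,100],[-0.11,-0.0145,0.055,0,0,0,100]]]}}

```text
time_s: 6.4
tcp_pos: [0.4277, 0.0168, 0.1525]
tcp_rot: [0.669, 0.743, -0.001, 0.0]
wrist_force: [-0.2, -0.9, -0.2]
width: 0.0853
```

Run:
```python
from h import *
im,d=vision.capture("side"); save(im,"pics/s4.png",(180,120,400,300),3.5)
o=robot.observe(); print(o["tcp_pos"],o["wrist_force"],o["time_s"],o["width"])
P=cloud("side",d);Q=P.reshape(-1,3);s=(Q[:,0]>.39)&(Q[:,0]<.46)&(Q[:,1]>-.06)&(Q[:,1]<.1)&(Q[:,2]>.1)
q=Q[s];print("tips lowest",np.sort(q[:,2])[:5].round(3))
for lo in(0,.015):
  t=q[(q[:,2]>q[:,2].min()+lo)&(q[:,2]<q[:,2].min()+lo+.015)];print(t.min(0).round(3),t.max(0).round(3))
s=(P[...,2]>.03)&(P[...,2]<.042)&(P[...,0]>.36)&(P[...,0]<.49)&(abs(P[...,1]-.017)<.06)
print("block rect",cv2.minAreaRect(P[s][:,:2].astype(np.float32)))
s=(im.max(-1)<60)&(P[...,0]>.53)&(P[...,0]<.66)&(abs(P[...,1]-.035)<.04)&(P[...,2]<.16)
print("handle",s.sum(),P[s].min(0),P[s].max(0))
```

```text
[0.42760688 0.01679719 0.1523928 ] [ 0.1046845  -0.3931071  -0.21082778] 6.45 0.08538824333353974
tips lowest [0.2   0.201 0.201 0.202 0.202]
[ 0.413 -0.042  0.201] [0.444 0.063 0.215]
[ 0.413 -0.042  0.216] [0.444 0.063 0.23 ]
block rect ((0.43108829855918884, 0.012633858248591423), (0.10043282806873322, 0.059272706508636475), 5.326918125152588)
handle 128 [0.53016019 0.01506    0.0594906 ] [0.6302341  0.0341245  0.10923765]
```

View pics/s4.png

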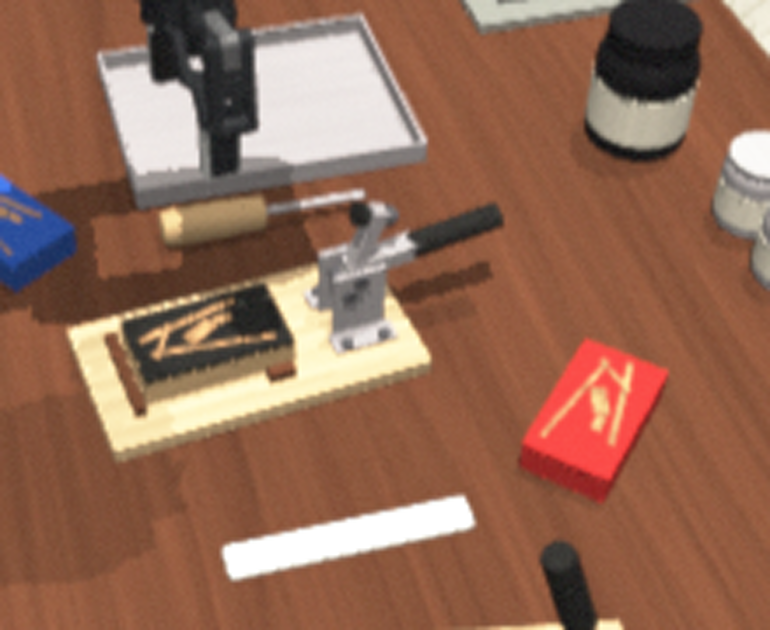

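The clamp is fully open: the handle lies back with its end at (500,215), the block is in place, and the round clamp is shut. The open fingertips at z 0.200 straddle the block centre line. I'm descending until the open tips are at about 0.026.

>>> {"fn": "step_arm", "kwargs": {"motion": [[[0.0,0,-0.03,0,0,0,100],[0,0,-0.07,0,0,0,100],[0,0,-0.11,0,0,0,100],[0,0,-0.14,0,0,0,100],[0,0,-0.16,0,0,0,100],[0,0,-0.17,0,0,0,100],[0,0,-0.174,0,0,0,100],[0,0,-0.174,0,0,0,100]]]}}

```text
time_s: 7.45
tcp_pos: [0.428, 0.0168, -0.0212]
tcp_rot: [0.669, 0.743, -0.001, 0.0]
wrist_force: [-0.1, -0.4, 0.5]
width: 0.0851
```

Run:
```python
from h import *
im,d=vision.capture("side"); save(im,"pics/s5.png",(180,150,330,270),5)
o=robot.observe(); print(o["tcp_pos"],o["wrist_force"],o["time_s"],o["width"])
```

```text
[ 0.42824369  0.01677704 -0.0209025 ] [0.26123615 0.35612133 0.79125887] 7.5 0.08541086420420517
```

View pics/s5.png

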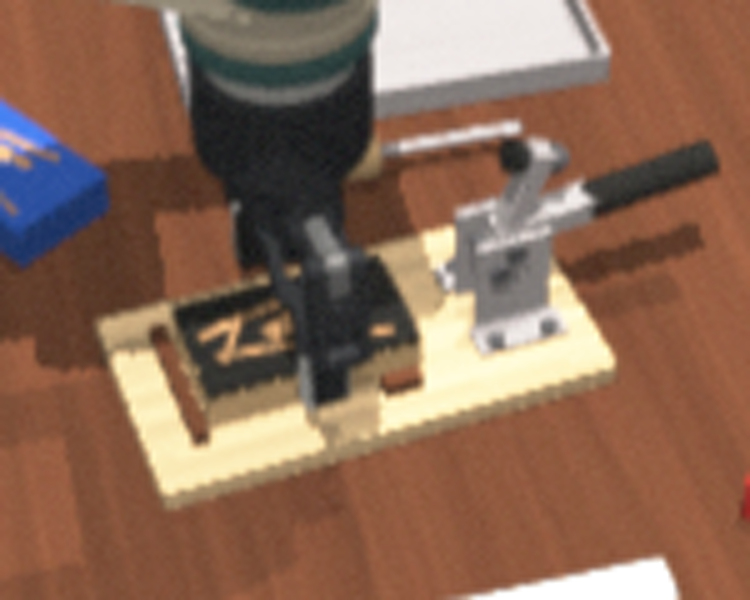

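The fingers straddle the block at mid-length, clear of the stop at (400,375), with the tip at (325,405) just above the board. Closing.

>>> {"fn": "step_arm", "kwargs": {"motion": [[[0,0,0,0,0,0,80],[0,0,0,0,0,0,60],[0,0,0,0,0,0,40],[0,0,0,0,0,0,40],[0,0,0,0,0,0,40],[0,0,0,0,0,0,40],[0,0,0,0,0,0,40],[0,0,0,0,0,0,40]]], "newtons": 40}}

```text
time_s: 8.5
tcp_pos: [0.4289, 0.0167, -0.0201]
tcp_rot: [0.669, 0.743, 0.0, 0.001]
wrist_force: [-1.5, 0.2, 6.6]
width: 0.0551
```

>>> {"fn": "step_arm", "kwargs": {"motion": [[[0,0,0.005,0,0,0,40],[0,0,0.015,0,0,0,40],[0,0,0.03,0,0,0,40],[0,0,0.05,0,0,0,40],[0,0,0.07,0,0,0,40],[0,0,0.09,0,0,0,40],[0,0,0.1,0,0,0,40],[0,0,0.1,0,0,0,40]]]}}

```text
time_s: 9.5
tcp_pos: [0.4293, 0.0167, 0.0807]
tcp_rot: [0.669, 0.743, 0.001, 0.002]
wrist_force: [-0.3, -0.3, -1.7]
width: 0.0549
```

Run:
```python
from h import *
im,d=vision.capture("side"); save(im,"pics/s6.png",(170,100,350,260),4)
o=robot.observe(); print(o["tcp_pos"],o["wrist_force"],o["moment"],o["time_s"],o["width"])
```

```text
[0.42884773 0.01678303 0.07985452] [ 0.59355229  0.03138337 -1.80333931] [ 0.01142444 -0.00937739  0.01114466] 9.55 0.05529340804674832
```

View pics/s6.png

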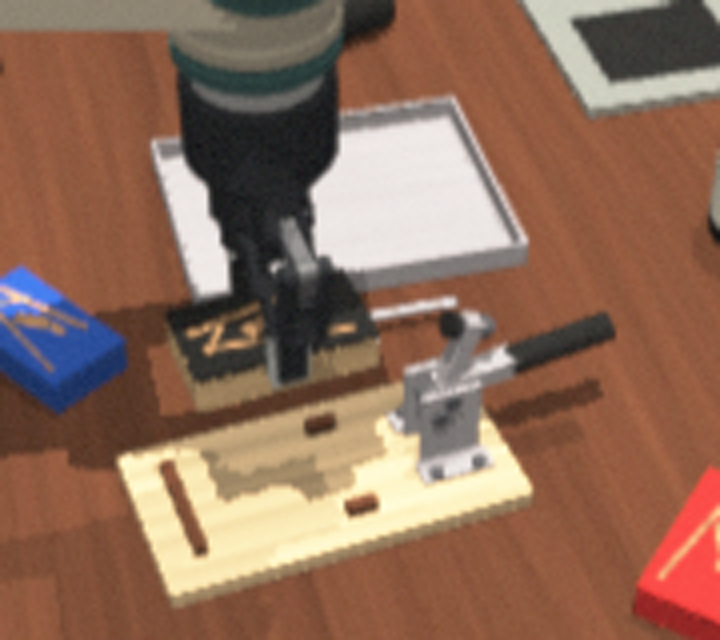

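The block is held level at width 55 mm, its underside about 0.1 m above the board, and the clamp is still open. I'm carrying it to the tray centre, y first, and taking out the 6° of yaw.

>>> {"fn": "step_arm", "kwargs": {"motion": [[[0.0,0.03,0.005,0,0,-1,40],[0.0,0.07,0.01,0,0,-2,40],[0.01,0.11,0.01,0,0,-3,40],[0.035,0.15,0.01,0,0,-4,40],[0.06,0.19,0.01,0,0,-5,40],[0.08,0.225,0.01,0,0,-6,40],[0.092,0.248,0.0,0,0,-6,40],[0.092,0.248,0.0,0,0,-6,40]]]}}

```text
time_s: 10.55
tcp_pos: [0.5199, 0.2655, 0.0771]
tcp_rot: [0.706, 0.708, -0.002, 0.0]
wrist_force: [-0.8, 0.2, -2.0]
width: 0.0553
```

>>> {"fn": "step_arm", "kwargs": {"motion": [[[0,0,-0.02,0,0,0,40],[0,0,-0.045,0,0,0,40],[0,0,-0.07,0,0,0,40],[0,0,-0.085,0,0,0,40],[0,0,-0.095,0,0,0,40],[0,0,-0.099,0,0,0,40],[0,0,-0.099,0,0,0,40],[0,0,-0.099,0,0,0,40]]]}}

```text
time_s: 11.55
tcp_pos: [0.5203, 0.2657, -0.0211]
tcp_rot: [0.706, 0.708, -0.001, 0.0]
wrist_force: [0.1, 0.3, -1.5]
width: 0.055
```

Run:
```python
from h import *
im,d=vision.capture("side"); save(im,"pics/s7.png",(170,80,350,240),4)
o=robot.observe(); print(o["tcp_pos"],o["wrist_force"],o["time_s"],o["width"])
P=cloud("side",d); s=(im.max(-1)<60)&(abs(P[...,0]-.52)<.07)&(abs(P[...,1]-.25)<.06)&(P[...,2]<.06)
print(np.percentile(P[s],[5,50,95],axis=0).round(3))
```

```text
[ 0.52031149  0.26568332 -0.02112074] [-0.57246762 -0.36265823 -1.28745003] 11.6 0.055132384479362764
[[0.476 0.222 0.03 ]
 [0.513 0.261 0.033]
 [0.567 0.291 0.049]]
```

View pics/s7.png

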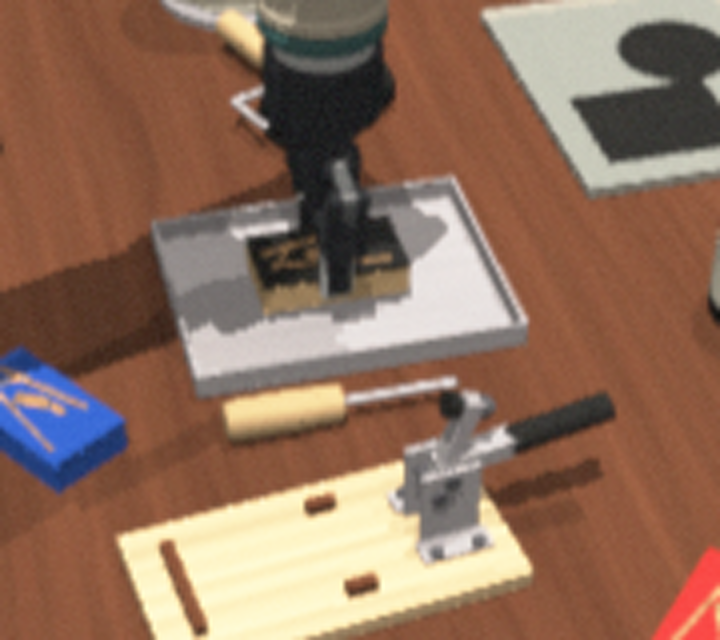

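The block is over the tray middle, face at z≈0.033, so about 6 mm above the floor and still held. I'm lowering gently to contact.

>>> {"fn": "step_arm", "kwargs": {"motion": [[[0,0,-0.002,0,0,0,40],[0,0,-0.003,0,0,0,40],[0,0,-0.004,0,0,0,40],[0,0,-0.005,0,0,0,40],[0,0,-0.006,0,0,0,40],[0,0,-0.007,0,0,0,40],[0,0,-0.007,0,0,0,40],[0,0,-0.007,0,0,0,40]]]}}

```text
time_s: 12.6
tcp_pos: [0.5203, 0.2657, -0.0281]
tcp_rot: [0.706, 0.708, -0.001, 0.0]
wrist_force: [-0.1, -0.4, -1.1]
width: 0.0554
```

>>> {"fn": "step_arm", "kwargs": {"motion": [[[0,0,-0.0005,0,0,0,40],[0,0,-0.001,0,0,0,40],[0,0,-0.0015,0,0,0,40],[0,0,-0.0015,0,0,0,40],[0,0,-0.0015,0,0,0,40],[0,0,-0.0015,0,0,0,40],[0,0,-0.0015,0,0,0,40],[0,0,-0.0015,0,0,0,40]]]}}

```text
time_s: 13.6
tcp_pos: [0.5205, 0.2658, -0.029]
tcp_rot: [0.706, 0.708, -0.001, 0.001]
wrist_force: [-2.8, -1.8, 5.9]
width: 0.0552
```

The block has touched the floor, with +6 N upward. I'm opening slowly and then rising.

>>> {"fn": "step_arm", "kwargs": {"motion": [[[0,0,0,0,0,0,68],[0,0,0,0,0,0,75],[0,0,0,0,0,0,85],[0,0,0,0,0,0,100],[0,0,0.0,0,0,0,100],[0,0,0.01,0,0,0,100],[0,0,0.03,0,0,0,100],[0,0,0.06,0,0,0,100]]]}}

```text
time_s: 14.6
tcp_pos: [0.5203, 0.2658, 0.0324]
tcp_rot: [0.706, 0.708, -0.001, 0.0]
wrist_force: [0.5, 0.3, 0.3]
width: 0.085
```

>>> {"fn": "step_arm", "kwargs": {"motion": [[[0,0,0.03,0,0,0,100],[0,0,0.07,0,0,0,100],[-0.03,0.02,0.1,0,0,0,100],[-0.07,0.05,0.12,0,0,0,100],[-0.1,0.09,0.12,0,0,0,100],[-0.13,0.12,0.12,0,0,0,100],[-0.15,0.14,0.12,0,0,0,100],[-0.15,0.14,0.12,0,0,0,100]]]}}

```text
time_s: 15.6
tcp_pos: [0.3693, 0.407, 0.1542]
tcp_rot: [0.705, 0.709, -0.0, 0.0]
wrist_force: [0.1, -0.6, -0.2]
width: 0.0857
```

Run:
```python
from h import *
im,d=vision.capture("side"); save(im,"pics/s8.png",(150,80,410,360),2.1)
o=robot.observe(); print(o["tcp_pos"],o["wrist_force"],o["time_s"],o["width"])
for n in("side","top"):
  im,d=vision.capture(n)
  P=cloud(n,d); s=(P[...,2]>.021)&(abs(P[...,0]-.52)<.08)&(abs(P[...,1]-.265)<.06)&(P[...,2]<.05)
  p=P[s];print(n,len(p),p.mean(0).round(4)); A=np.c_[p[:,:2],np.ones(len(p))]
  p=p[p[:,2]>.024]; A=np.c_[p[:,:2],np.ones(len(p))]; print("tilt",np.linalg.lstsq(A,p[:,2],rcond=None)[0].round(3),"top z",np.median(p[:,2]),cv2.minAreaRect(p[:,:2].astype(np.float32)))
  s=(im.max(-1)<60)&(P[...,0]>.53)&(P[...,0]<.66)&(abs(P[...,1]-.035)<.04)
  print("handle",P[s].min(0).round(3),P[s].max(0).round(3))
```

```text
[0.37024177 0.40612196 0.15393039] [ 0.12235716 -0.70949279 -0.1968224 ] 15.65 0.08553186820414709
side 508 [0.5223 0.2617 0.0242]
tilt [-0.001 -0.003  0.027] top z 0.025052936902612233 ((0.5227834582328796, 0.2617371082305908), (0.059079065918922424, 0.09991338104009628), 89.51697540283203)
handle [0.53  0.016 0.061] [0.631 0.034 0.11 ]
top 944 [0.5204 0.2666 0.0274]
tilt [-0.002 -0.002  0.029] top z 0.027625840512343736 ((0.5212081670761108, 0.26684990525245667), (0.10111658275127411, 0.057142920792102814), 0.8218987584114075)
handle [ 0.53   0.022 -0.004] [0.639 0.057 0.113]
```

View pics/s8.png

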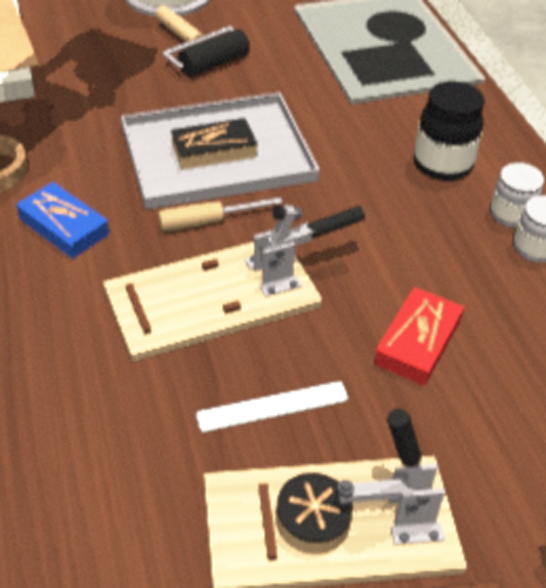

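The block at (213,142) lies flat and face up in the tray. Its clamp is open, handle at (340,222), and the round block's clamp is shut, handle at (402,435). Nothing touches the robot.

```bash
python3 -c "
from rig import job; print(job.sign_off())"
```

```text
the job is handed in; nothing more can be done
None
```

The job is done and handed in at about 16 s of the 50 s. I flipped the oblong block's clamp open with shut fingers. Then I lifted the block out, lowered it into the tray until it touched the floor, let go and moved clear.

**Last checks:**
- **Block:** it lies at (0.521, 0.267), within 3 mm of the tray centre. Its face is at z ≈ 0.025–0.028 against the expected 0.027, with a tilt under 0.01 rad.
- **Clamps:** the oblong block's handle lies back. The round block's clamp is shut.
- **Gripper:** it is empty and free of contact.

**What failed or disagreed:**
- **Missed push:** the first push passed over the handle and moved nothing. The cameras showed the real fingertips about 36 mm above the reported TCP. I corrected for this in every later move, and the second push opened the clamp.
- **Fingertip contact:** the wrist force rose to about 6.6 N as the fingers closed on the block, so they probably touched the board lightly.
- **Camera views:** the side and top cameras disagreed by 5 mm in y on the block's final position, well within tolerance.

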